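# Park the long frame bar in its rack, angling it past the post

### The arm

A 7-joint arm with a two-finger parallel gripper is mounted at the origin on the work surface. World frame = base frame: x ahead of the robot, y to its left, z up, the work surface at z = 0. Lengths are in m, angles in rad, forces in N, time in s.
With the tool pointing down it reaches from about 0.35 to 0.9 m from the base axis. Payload 8.1 kg.
Tool frame: the origin (TCP) lies between the finger pads; the fingertips stand 17 mm ahead of it and the grasp point (between the pads) lies 2 mm behind it (tip_reach is the distance from the TCP to the fingertips, in m); z points along the fingers, y is the direction in which the jaws open and shut (so a half turn about z gives the same grasp; the last joint's range is limited). The gripper opens to 92 mm and grips with 3 to 60 N. Pads are 19 mm wide; open, the fingers measure 130 mm over their backs; the gripper's body (75 mm by 190 mm) begins 47 mm behind the grasp point.
Start: joints at [-1.312, 0.434, 0.025, 1.573, -0.012, 1.134, -0.075], TCP at [0.221, 0.585, 0.244] pointing down, gripper open.
Joint ranges: [-2.62, 2.62], [-0.44, 2.09], [-1.27, 1.32], [0.08, 2.57], [-1.32, 4.46], [0.12, 2], [-2.74, 2.74]. Speed limits (rad/s): [2.22, 2.22, 3.01, 3.01, 3.14, 3.14, 3.14].

### API

Orientations are given as a unit quaternion [w, x, y, z].
In Python, from plant import * gives the robot as it stands. Calls block until the motion is done:
- reach(position, orientation): joint-space move of the TCP to a pose.
- move_l(position, ori=None, max_speed=0.15, max_force=None): straight line of the TCP; ori=None keeps the orientation; max_speed is the mean speed in m/s. With max_force (N) it stops when the force on the tool has changed by that much, and returns True; else False.
- goto_joints(angles): joint-space move.
- grip(opening, effort=None): finger opening in m; effort is the grip in N (None keeps the last); returns when the fingers have stopped.
- sleep(seconds).
- inverse_kinematics(position, orientation): joint angles nearest the present ones, or None.
- state(): the state.
- snapshot(name): name is "scene" or "top" or "wrist"; returns the picture (384x512x3 uint8, blue, green, red); there is no depth.
- camera_model(name): a dict with "mtx" (3x3 intrinsics, pixels), "k1" (the pictures are not rectified: a ray, as slopes to the right and down, at radius r is drawn at 1 + k1 r^2 times it, then the intrinsics apply), "world_to_cam" (4x4, takes a point from world to camera coordinates). Camera axes: x right, y down, z forward; pixel columns grow to the right and rows downward; lengths in m; the calibration is good to about 2 mm. A picture is of the moment at which its call begins: read the wrist's pose just before it. camera_model takes no time and is no camera call; for the wrist camera it gives the pose at the moment of the call.
A pose or a line that the arm cannot do raises MotionError and nothing moves.
- close_job(): hands the job in, once; it reports no verdict.
The state is a dict: "time_s": time; "joint_pos": joint angles; "dq": joint speeds; "effort": joint torques, N m; "eef_pos": TCP position; "tool_rot": TCP orientation; "wrist_force": force on the tool from outside, world axes, zero at the start; "torque": the same for the moment, N m; "grip_width": finger opening in m.
Only numpy, scipy, OpenCV 4.12 (cv2) and the standard library are available. Lean on these libraries where they do the work, as an engineer would, in place of code of your own. Each camera call takes 0.05 s, during which the arm holds its last target. There are 200 camera calls.

### The job

Push the long aluminium bar over the bench into the low white three-sided rack until it lies flush along the rack's back wall, its whole length between the two end cheeks. The short steel post in front of the rack is in the way of a straight push, so turn the bar by pushing its ends: angle one end in behind the post first, then push the other end in. Only push with the fingertips or the outside of the fingers: do not hold the bar between the fingers or lift it, and leave the other things on the bench where they are.

Things in the scene. Friction and masses are not known exactly. Their poses are not given: they have to be found in the camera images.
- bar: Loose straight aluminium profile bar with black end caps, 240 mm long (its own x), 30 mm wide (its own y), 30 mm high, about 0.3 kg (varies by a third either way); origin at the centre of its underside. It lies in front of the rack, roughly parallel to it, and stops where the push stops; a sideways push near one end mainly turns it.
- bar_end_a (a point): Centre of the bar's end face at its own +x end, 15 mm above the bench.
- bar_end_b (a point): Centre of the bar's end face at its own -x end, 15 mm above the bench.
- bar_face_a: The bar's long side face at its own +y: a strip 3 mm thick and 230 mm long whose outer face is flush with the bar's side; origin at its centre, 13.5 mm from the bar's mid-line, 15 mm above the bench. Touching this face and the opposite one with the fingers at the same moment counts as holding the bar.
- bar_face_b: The same on the bar's own -y side.
- bay: Fixed white rack, no floor, open towards the robot: a back wall and two end cheeks, all 8 mm thick, 40 mm high. Origin on the bench at the middle of the back wall's inner face; own x points into that wall, away from the open side; own y along it. Cheeks' inner faces at y = -150 and +150 mm; they reach forward to x = -70 mm. A seated bar has its mid-line at x = -15 mm.
- post: Fixed upright steel post, a plain cylinder 22 mm across and 50 mm high; origin at the centre of its foot. It stands in front of the rack about 88 mm from the back wall's inner face and about 64 mm in from one of the cheeks, on either side (it differs from run to run): the way between it and the far cheek, about 225 mm, is shorter than the bar.
- cover: Flat steel disc, 22 mm across and 1 mm thick, let into the bench at the matching place on the other side of the rack: the cover of an empty socket. It hinders nothing; things slide over it.
- stopper: Bystander, loose: black rubber stopper, 30 mm across, 26 mm high, standing just outside one end cheek of the rack; not to be disturbed.
- dish: Bystander, loose: small white ceramic dish, 64 mm across, 22 mm high, just outside the other end cheek; not to be disturbed.
- amber: Bystander, loose: amber reagent bottle, 60 mm across, about 140 mm high, behind the rack; not to be disturbed.
- beaker: Bystander, loose: glass beaker, 72 mm across, 90 mm high, behind the rack; not to be disturbed.
- spatula: Bystander, loose: steel lab spatula 160 mm long lying flat to the left of the bar; not to be disturbed.
- jar: Bystander, loose: small white jar, 44 mm across, 45 mm high, to the right; not to be disturbed.
- wrench: Bystander, loose: wrench 150 mm long lying flat to the left; not to be disturbed.

How it is judged:
On the way:
1. the bar goes in at an angle: one end inside the rack, behind the post, while the other is still outside in front (((x of bar_end_a in the frame of bay above -0.065 m and y of bar_end_a in the frame of bay between -0.15 and 0.15 m and x of bar_end_b in the frame of bay below -0.075 m) or (x of bar_end_b in the frame of bay above -0.065 m and y of bar_end_b in the frame of bay between -0.15 and 0.15 m and x of bar_end_a in the frame of bay below -0.075 m))), for 0.05 s.
At the end, for the whole second after the job is handed in: The bar lies flat and still on the bench inside the rack, either way round: each end of its mid-line is within 26 mm of the back wall's inner face (a gap of at most 11 mm between bar and wall) and between the two cheeks (x of bar_end_a in the frame of bay between -0.026 and 0 m and y of bar_end_a in the frame of bay between -0.152 and 0.152 m and height (world z) of bar_end_a between 0.011 and 0.019 m and x of bar_end_b in the frame of bay between -0.026 and 0 m and y of bar_end_b in the frame of bay between -0.152 and 0.152 m and height (world z) of bar_end_b between 0.011 and 0.019 m and linear speed of bar below 0.01 m/s and angular speed of bar below 0.05 rad/s); the robot touches nothing.
It fails at once if the bar is lifted: either end more than 10 mm above its resting height (height (world z) of any of bar_end_a, bar_end_b above 0.025 m).
It fails at once if the bar is held between the fingers (fingers press on both long faces at once) (contact force between each of bar_face_a, bar_face_b and the fingers above 1 N).
It fails at once if another thing on the bench is moved by more than 25 mm (distance of any of stopper, dish, amber, beaker, spatula, jar, wrench from where it was at the start of the episode above 0.025 m).
It also fails if it takes over 67 s, if anything falls off the work surface, if the arm or the gripper's body presses on something with over 40 N, if the wrist force passes 120 N, or if a joint passes its speed limit or range.

## Working session

There is one attempt and no reset: what is moved stays moved. The work goes in short steps, each a Python script; the robot and the scene stay as the last script left them, time stands still between calls to the robot, and variables do not carry over. Pictures are saved under pics/ and viewed, about 8 in all and at most 12, crops included, and the job is handed in when it is done.

```bash
ls; mkdir -p pics; python3 - <<'E'
from plant import *
import cv2
for n in("top","scene"):
    cv2.imwrite(f"pics/{n}0.png",snapshot(n)); m=camera_model(n); print(n,m)
s=state(); print(s)
E
```

```text
pics
top {'mtx': array([[497.15646006,   0.        , 251.62034301],
       [  0.        , 497.15646006, 187.58665001],
       [  0.        ,   0.        ,   1.        ]]), 'k1': -0.004657125031422474, 'world_to_cam': array([[-0.02232176, -0.99973213,  0.00611574,  0.01634019],
       [-0.98740573,  0.02108735, -0.15679686,  0.60456532],
       [ 0.1566259 , -0.0095387 , -0.98761194,  1.53286769],
       [ 0.        ,  0.        ,  0.        ,  1.        ]])}
scene {'mtx': array([[404.90631673,   0.        , 260.46757595],
       [  0.        , 404.90631673, 192.46284725],
       [  0.        ,   0.        ,   1.        ]]), 'k1': -0.021426999149502385, 'world_to_cam': array([[ 0.60162722,  0.79863126,  0.01525807, -0.36577265],
       [ 0.55003334, -0.40034993, -0.73292787, -0.3224203 ],
       [-0.57923054,  0.4493418 , -0.68013523,  1.47122206],
       [ 0.        ,  0.        ,  0.        ,  1.        ]])}
{'time_s': 0.1, 'joint_pos': array([-1.31161183,  0.43513844,  0.02495032,  1.5739803 , -0.01162612,
        1.13401695, -0.07510379]), 'dq': array([ 0.00189652,  0.00036272,  0.0004261 , -0.00358994, -0.00065099,
        0.00020705,  0.00140232]), 'effort': array([ 3.94576957e-03, -6.69126678e+01,  9.88536291e-01, -3.15147114e+01,
       -6.03623036e-02,  3.74802807e-02,  5.13521786e-05]), 'eef_pos': array([0.22108949, 0.58412991, 0.24304238]), 'tool_rot': array([-7.93854013e-05,  1.79938222e-01,  9.83677664e-01, -6.94574857e-04]), 'wrist_force': array([-0.64364371,  0.32405656,  0.76378637]), 'torque': array([-0.05453386,  0.0173964 ,  0.013804  ]), 'grip_width': 0.09191967144308888}
```

```bash
python3 - <<'E'
import cv2
a=cv2.imread("pics/top0.png"); cv2.imwrite("pics/top0b.png",cv2.resize(a,(800,600),interpolation=cv2.INTER_CUBIC))
E
```

```text
(no output)
```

View pics/top0b.png

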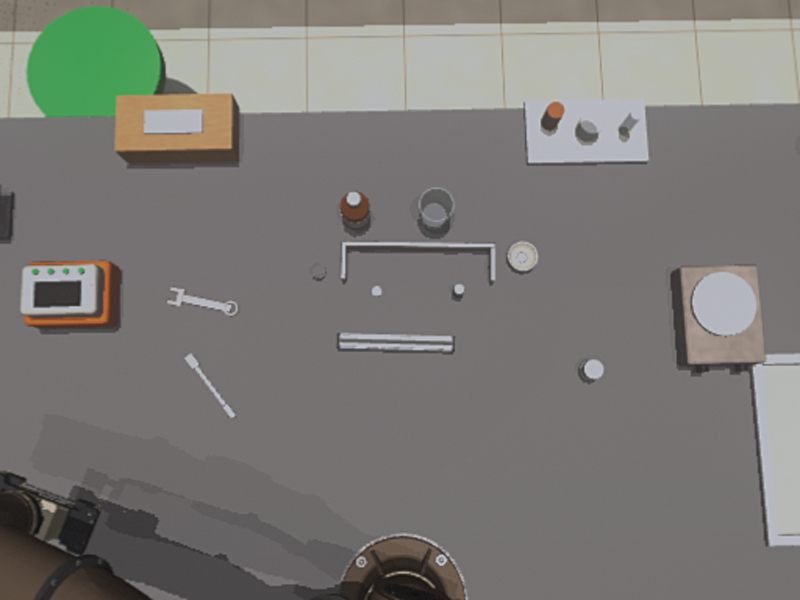

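View pics/scene0.png

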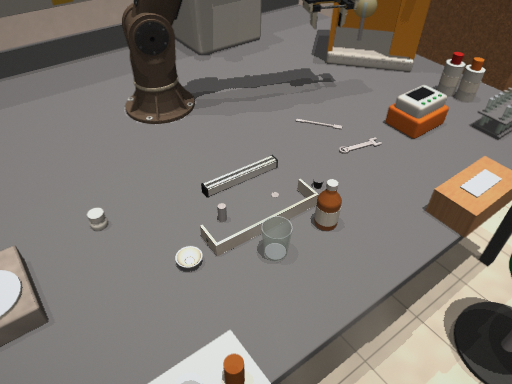

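The top view (800x600 picture) shows the bar at (338–453, 343), the rack back wall at (343–495, 244), the post at (458, 290) on the right (world −y), and the cover at (376, 291). The scene view agrees. I'll take coarse positions from these, then get a closer look with the wrist camera.

```bash
cat > h.py <<'E'
from plant import *
import cv2, numpy as np
from scipy.spatial.transform import Rotation as R
def toworld(px,z,m):
    px=np.asarray(px,float).reshape(-1,1,2)
    s=cv2.undistortPoints(px,m["mtx"],np.array([m["k1"],0,0,0.]))[:,0]
    T=np.linalg.inv(m["world_to_cam"]); d=np.c_[s,np.ones(len(s))]@T[:3,:3].T; c=T[:3,3]
    return (c+d*((z-c[2])/d[:,2])[:,None])[:,:2]
def topix(P,m):
    P=np.atleast_2d(P).astype(float); W=m["world_to_cam"]
    return cv2.projectPoints(P,cv2.Rodrigues(W[:3,:3])[0],W[:3,3],m["mtx"],np.array([m["k1"],0,0,0.]))[0][:,0]
def quat(yaw): # tool down; tool y (jaw) axis at world angle yaw
    y=np.array([np.cos(yaw),np.sin(yaw),0]); z=np.array([0,0,-1.]); x=np.cross(y,z)
    q=R.from_matrix(np.c_[x,y,z]).as_quat(); return [q[3],q[0],q[1],q[2]]
E
python3 - <<'E'
from h import *
m=camera_model("top"); k=.64
for n,p,z in [("wallL",(343,243),.04),("wallR",(495,245),.04),("cheekLtip",(343,279),.04),("cheekRtip",(493,281),.04),("post",(458,287),.05),("cover",(376,291),0),("barL",(338,341),.03),("barR",(453,343),.03),("amber",(354,198),.13),("beaker",(436,212),0),("dish",(522,257),.01),("stopper",(318,271),.026),("jar",(594,369),.045)]:
    print(n,toworld(np.array(p)*k,z,m).round(3))
for yaw in (np.pi/2,-np.pi/2):
    print(yaw,inverse_kinematics([.6,0,.42],quat(yaw)))
T=np.linalg.inv(camera_model("wrist")["world_to_cam"]); s=state()
q=s["tool_rot"]; Rt=R.from_quat([q[1],q[2],q[3],q[0]]).as_matrix()
print("wristcam in tool",Rt.T@(T[:3,3]-s["eef_pos"]), (Rt.T@T[:3,:3]).round(2), camera_model("wrist")["mtx"][0,0])
E
```

```text
wallL [[0.713 0.104]]
wallR [[ 0.702 -0.21 ]]
cheekLtip [[0.637 0.105]]
cheekRtip [[ 0.627 -0.202]]
post [[ 0.614 -0.129]]
cover [[0.618 0.039]]
barL [[0.511 0.117]]
barR [[ 0.502 -0.117]]
amber [[0.783 0.077]]
beaker [[ 0.785 -0.093]]
dish [[ 0.682 -0.27 ]]
stopper [[0.658 0.158]]
jar [[ 0.442 -0.397]]
1.5707963267948966 [-0.46468024  0.32498483  0.54815025  1.36165812 -0.16757766  1.50091231
  1.64246594]
-1.5707963267948966 [-0.69815176  0.39127421  0.94078857  1.37973297 -0.31358004  1.52573799
 -1.35138122]
wristcam in tool [ 0.08094499 -0.00063271 -0.14209003] [[ 0.   -0.95 -0.3 ]
 [ 1.    0.    0.  ]
 [-0.   -0.3   0.95]] 297.62518825888105
```

```bash
python3 - <<'E'
from h import *
reach([.45,-.04,.26],quat(np.pi/2)); grip(0.0); sleep(.3)
m=camera_model("wrist"); im=snapshot("wrist"); cv2.imwrite("pics/w1.png",im); import pickle; pickle.dump(m,open("w1.pkl","wb"))
cv2.imwrite("pics/w1b.png",cv2.resize(im,(800,600),interpolation=cv2.INTER_CUBIC)); print(state()["time_s"],state()["joint_pos"].round(2))
E
```

```text
4.2583 [-0.59  0.13  0.64  1.99 -0.09  1.05  1.66]
```

View pics/w1b.png

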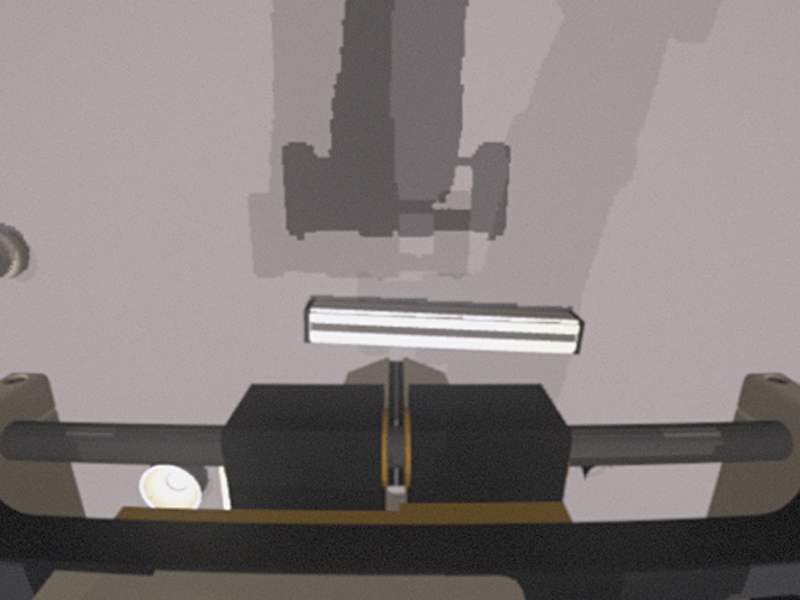

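The wrist camera faces back toward the robot, so in this 800x600 picture the bar is at (305–580, 325), the fingers hide the rack, and the bottom dish is at (170, 487). The top image covers the rack, so I'll take refined numbers from there by mask and the bar from both views.

```bash
cat >> h.py <<'E'
def barfit(im,m,roi=None,z=.03,thr=150):
    """bar centre, direction angle (world) from the bright top face"""
    g=im.min(axis=2).astype(np.uint8); k=np.zeros_like(g); x0,y0,x1,y1=roi; k[y0:y1,x0:x1]=(g[y0:y1,x0:x1]>thr)*255
    k=cv2.morphologyEx(k,cv2.MORPH_CLOSE,np.ones((5,5)))
    c=max(cv2.findContours(k,cv2.RETR_EXTERNAL,cv2.CHAIN_APPROX_NONE)[0],key=cv2.contourArea)
    w=toworld(c[:,0].astype(float),z,m).astype(np.float32)*1000
    return cv2.minAreaRect(w)
E
python3 - <<'E'
from h import *
import pickle
im=cv2.imread("pics/top0.png"); m=camera_model("top")
g=im.min(axis=2)
print("bench",np.median(g[170:190,230:280]))
print("bar col",g[208:230,250]); print("bar row",g[218,212:222],g[218,284:295])
print("wall col",g[148:166,250]); print("post",g[178:194,288:299])
print("barfit top",[barfit(im,m,(205,205,300,235),thr=t) for t in(125,150)])
w=cv2.imread("pics/w1.png"); mw=pickle.load(open("w1.pkl","rb"))
print("barfit wrist",[barfit(w,mw,(180,180,390,232),thr=t) for t in(190,215)])
E
python3 - <<'E'
import cv2
a=cv2.imread("pics/top0.png")[115:240,195:355]; cv2.imwrite("pics/c.png",cv2.resize(a,(800,600),interpolation=cv2.INTER_NEAREST)[:, :])
E
```

```text
bench 114.0
bar col [115 114 115 114 113 114 163 182 183 142  91  96 179 186 159 128  73  75
 113 116 116 114]
bar row [115 116 115  99  70 105 102  94  92  93] [124 138 142 143 145 125  77 109 116 114 115]
wall col [112 113 113 114 112 110 115 180 186  95  59  64  67  77 111 115 114 113]
post [[113 113 113 113 114 112 114 113 113 113 114]
 [114 114 114 114 112 114 113 113 113 113 114]
 [114 113 113 112 111 111 111 111 112 114 114]
 [113 114 112 112 116 115 121 116 110 112 113]
 [108 107 105 134 173 177 178 164 125 110 112]
 [107 103  99 170 184 182 183 181 164 122 112]
 [107 103  98 176 184 180 180 182 181 126 112]
 [107  93  89 176 184 181 181 183 183 116 108]
 [108  77  72 165 185 185 184 184 167 120 113]
 [110  82  59  93 166 185 185 158 111 110 113]
 [115  77  57  58  85  92  92  86  95 111 114]
 [116  84  68  60  58  58  59  64  99 115 115]
 [115  84  75  67  64  63  63  71 109 114 115]
 [114  87  80  76  77  75  78 107 116 116 115]
 [116 114 112  87  79  79  82 112 116 115 114]
 [115 115 116 114 113 113 111 116 116 115 115]]
barfit top [((508.702880859375, 0.829132080078125), (229.74034118652344, 31.402496337890625), 87.2000961303711), ((508.30157470703125, 0.9419326782226562), (223.6406707763672, 29.05594825744629), 87.24308013916016)]
barfit wrist [((509.765625, 1.0774459838867188), (230.4770050048828, 31.275888442993164), 87.32706451416016), ((500.8407287597656, 1.2494583129882812), (229.67425537109375, 11.878146171569824), 87.27599334716797)]
```

View pics/c.png

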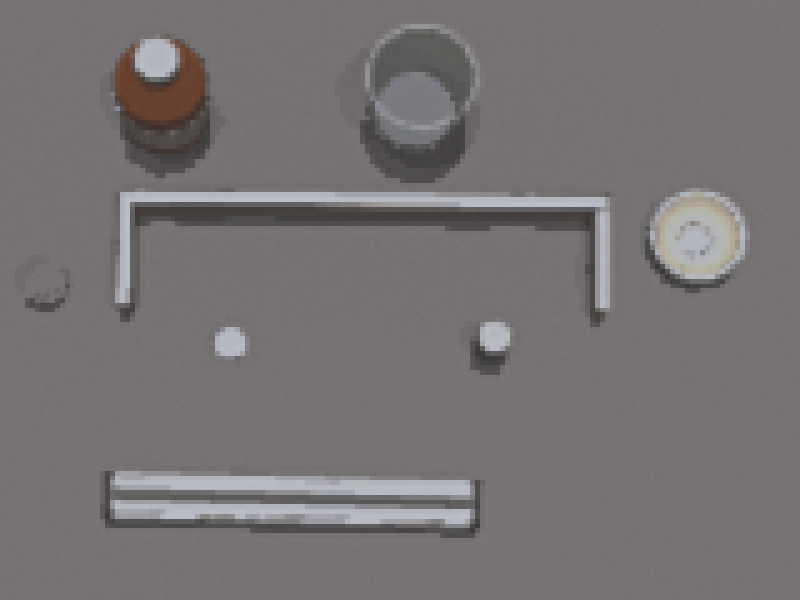

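The crop (5x across, 4.8x down) shows the rack's outer corners at (120, 193) and (610, 198), the post top at (495, 337), the cover at (230, 343) and the bar at (105–478, 502). The two bar fits agree at about (509, 1) mm, 87.25°. Next, the rack and post from masks.

```bash
python3 - <<'E'
from h import *
im=cv2.imread("pics/top0.png"); m=camera_model("top"); g=im.min(axis=2)
def roi(x0,y0,x1,y1,t=145):
    k=np.zeros_like(g); k[y0:y1,x0:x1]=(g[y0:y1,x0:x1]>t)*255
    return max(cv2.findContours(k,cv2.RETR_EXTERNAL,cv2.CHAIN_APPROX_NONE)[0],key=len)
rk=cv2.minAreaRect(toworld(roi(216,150,319,181)[:,0],.04,m).astype(np.float32)*1000)
print("rack (outer 316x78, minus ~1px)",rk)
for n,b,z in(("post",(288,178,300,189),.05),("cover",(236,180,248,192),.0)):
    c=roi(*b); print(n,(toworld(cv2.minEnclosingCircle(c)[0],z,m)*1000).round(1), cv2.minEnclosingCircle(c)[1])
(cx,cy),sz,a=rk
a=a if sz[0]>sz[1] else a-90   # long axis dir
yv=np.array([np.cos(np.radians(a)),np.sin(np.radians(a))]); yv*=np.sign(yv[1]); xv=np.array([yv[1],-yv[0]])
O=np.array([cx,cy])+xv*(39-8)
print("bay origin",O,"y",yv,"x",xv)
for n,p in(("post",toworld(cv2.minEnclosingCircle(roi(288,178,300,189))[0],.05,m)[0]*1000),("bar",np.array([509,1.])),("cover",toworld(cv2.minEnclosingCircle(roi(236,180,248,192))[0],0,m)[0]*1000)):
    d=p-O; print(n,"in bay",d@xv,d@yv)
E
```

```text
rack (outer 316x78, minus ~1px) ((674.7842407226562, -48.54942321777344), (315.1495056152344, 74.36054992675781), 88.17803955078125)
post [[ 611.5 -130.2]] 2.9155757427215576
cover [[618.8  38.7]] 3.2052853107452393
bay origin [705.7685686  -49.53503256] y [0.03179385 0.99949445] x [ 0.99949445 -0.03179385]
post in bay -91.66215711287121 -83.60364870378804
bar in bay -198.2757950479172 44.25345415093456
cover in bay -89.76496266388664 85.39734383921952
```

```bash
cat >> h.py <<'E'
O=np.array([.705,-.0495]); YA=np.radians(88.18)
YV=np.array([np.cos(YA),np.sin(YA)]); XV=np.array([YV[1],-YV[0]])
def b2w(p): return O+XV*p[0]/1000+YV*p[1]/1000
def w2b(p): d=np.asarray(p)[...,:2]-O; return np.stack([d@XV,d@YV],-1)*1000
def un(f): f=np.radians(f); return np.array([np.sin(f),-np.cos(f)]),np.array([np.cos(f),np.sin(f)])
Z=.027
def P3(p,z=Z): return [*b2w(p),z]
def Q(f): return quat(YA+np.radians(f))
def tool(c,f,s,d): u,n=un(f); return np.asarray(c)+s*u-d*n   # point s toward right end, d behind mid-line
E
cat > a1.py <<'E'
from h import *
import sys
c0=np.array([-198,44.]); f0=-.9; s=15; piv=tool(c0,f0,-140,0)
def at(f,d=24.5): return tool(piv+140*un(f)[0],f,s,d)
fs=np.linspace(f0,31,6)
for f in fs: print(f.round(1),at(f).round(0),inverse_kinematics(P3(at(f)),Q(f)))
if len(sys.argv)>1:
    grip(.092)
    st=tool(c0,f0,s,50)
    reach(P3(st,.10),Q(f0)); move_l(P3(st)); move_l(P3(at(f0,27)))
    for f in fs[1:]: move_l(P3(at(f)),Q(f),max_speed=.06); print(state()["wrist_force"].round(1))
    e=at(fs[-1],24.5-6); move_l(P3(e),max_speed=.06)
    move_l(P3(tool(e,fs[-1],0,30)));
    e=state(); print(e["time_s"],e["joint_pos"].round(2))
    reach([.35,.15,.25],Q(20)); 
    cv2.imwrite("pics/t1.png",snapshot("top")); print(state()["time_s"])
E
python3 a1.py
```

```text
-0.9 [-223.   29.] [-0.41688427  0.55553078  0.45211254  2.15296823 -0.47427253  0.52880344
  1.9149988 ]
5.5 [-205.   27.] [-0.41344554  0.57601039  0.46373418  2.11207167 -0.48018396  0.55554552
  2.03497097]
11.9 [-188.   27.] [-0.41396532  0.59709188  0.47561999  2.07042048 -0.48678465  0.58277723
  2.15082745]
18.2 [-171.   29.] [-0.4176802   0.61841773  0.48716016  2.02846557 -0.49347244  0.61007784
  2.26237793]
24.6 [-154.   33.] [-0.42390353  0.63963242  0.49780445  1.98663158 -0.49970833  0.63703901
  2.36953749]
31.0 [-137.   39.] [-0.4207276   0.65660884  0.48977384  1.94437725 -0.48810296  0.65903534
  2.45632077]
```

```bash
sed -i 's/reach(\[.35,.15,.25\],Q(20))/u=tool(e["eef_pos"][:2],0,0,0); move_l([*e["eef_pos"][:2],.15]); reach([.28,.36,.25],Q(20))/' a1.py; python3 a1.py go | tail -9; python3 - <<'E'
import cv2
a=cv2.imread("pics/t1.png")[115:240,195:355]; cv2.imwrite("pics/c1.png",cv2.resize(a,(800,600),interpolation=cv2.INTER_NEAREST))
E
```

```text
31.0 [-137.   39.] [-0.4207276   0.65660884  0.48977384  1.94437725 -0.48810296  0.65903534
  2.45632077]
[-1.1  0.5 -0.6]
[-0.7 -0.1 -0.4]
[-0.4 -0.5  0.2]
[-0.  -0.9 -0.7]
[ 0.5 -0.  -0.3]
10.1917 [-0.27  0.6   0.29  1.99 -0.29  0.59  2.29]
12.9417
```

View pics/c1.png

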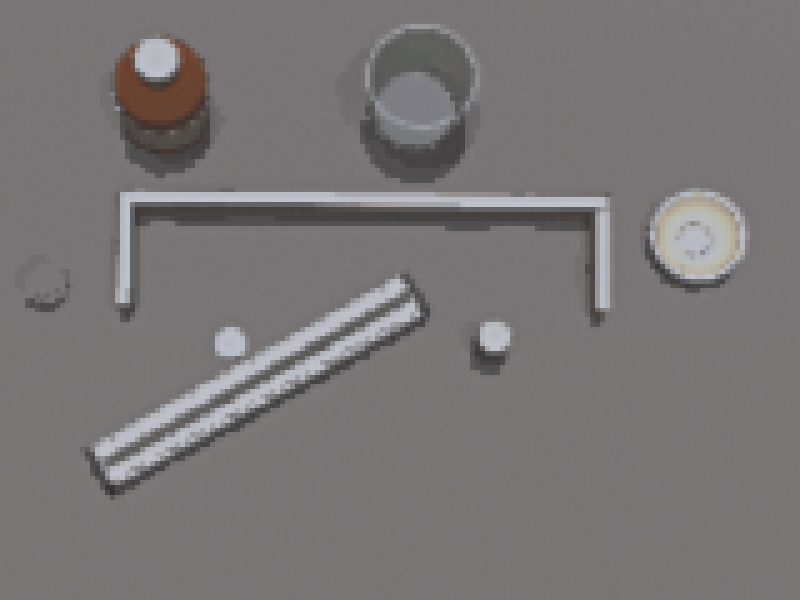

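The bar now lies at about 30°, from its left end at crop (100, 470) to its right end at (410, 298). That end is left of the post (495, 337) and already short of the rack mouth. Next comes the axial push from its left end face.

```bash
cat >> h.py <<'E'
def seebar(im,roi,cover=True,thr=130):
    m=camera_model("top"); im=im.copy()
    if cover: cv2.circle(im,(241,186),5,(100,100,100),-1)
    g=im.min(axis=2); x0,y0,x1,y1=roi; k=np.zeros_like(g); k[y0:y1,x0:x1]=(g[y0:y1,x0:x1]>thr)*255
    k=cv2.morphologyEx(k,cv2.MORPH_CLOSE,np.ones((3,3)))
    c=max(cv2.findContours(k,cv2.RETR_EXTERNAL,cv2.CHAIN_APPROX_NONE)[0],key=cv2.contourArea)
    r=cv2.minAreaRect(w2b(toworld(c[:,0],.03,m)).astype(np.float32))
    b=cv2.boxPoints(r); i=np.argmax([np.hypot(*(b[1]-b[0])),np.hypot(*(b[2]-b[1]))]); v=b[i+1]-b[i]; v*=-np.sign(v[1])
    return np.array(r[0]),np.degrees(np.arctan2(v[0],-v[1])),sorted(r[1])
E
python3 - <<'E'
from h import *
im=cv2.imread("pics/t1.png")
for t in(125,130,145): print(seebar(im,(210,170,288,222),thr=t))
c,f,_=seebar(im,(210,170,288,222)); u,n=un(f)
for e in (120,-120): print(c+e*u)
for off in (-90,90):
  for s in(-165,-130,-30): print(off,s,inverse_kinematics(P3(tool(c,f,s,0)),Q(f+off)))
# post distance to midline
print("post dist",(np.array([-90,-84.5])-c)@n)
E
```

```text
(array([-118.59292603,   67.14633179]), np.float32(30.889492), [31.625572204589844, 231.5303955078125])
(array([-118.23677063,   66.43508911]), np.float32(30.897606), [31.51280403137207, 229.94577026367188])
(array([-118.66748047,   67.49411011]), np.float32(30.93342), [30.4370059967041, 227.69345092773438])
[-56.6161232  -36.53527069]
[-179.85741806  169.40544891]
-90 -165 [-0.69604072  0.60042097  0.39451472  2.02541577 -0.40096596  0.59002327
  0.48103666]
-90 -130 [-0.64379815  0.61241335  0.41514056  2.00720905 -0.41995546  0.60484987
  0.56184089]
-90 -30 [-0.51410458  0.66556617  0.49491771  1.92711506 -0.49170905  0.6702741
  0.79224908]
90 -165 [ 0.29653507  0.85910254 -1.07533982  1.94204338  0.94840383  0.96132374
  2.39269214]
90 -130 [ 0.35558704  0.8681269  -1.07540251  1.92269128  0.94851778  0.97243354
  2.46458135]
90 -30 [ 0.50443724  0.90645925 -1.07571017  1.83827647  0.94968956  1.01959075
  2.67019547]
post dist -53.276395814247735
```

```bash
python3 - <<'E'
from h import *
im=cv2.imread("pics/t1.png"); c,f,_=seebar(im,(210,170,288,222)); q=Q(f-90)
grip(0.0)
reach(P3(tool(c,f,-160,0),.09),q); move_l(P3(tool(c,f,-160,0)))
print(move_l(P3(tool(c,f,-130-2+72,0)),max_speed=.06,max_force=20), state()["wrist_force"].round(1))
move_l(P3(tool(c,f,-90,0))); p=state()["eef_pos"]; move_l([*p[:2],.13])
reach([.3,.36,.25],Q(0)); cv2.imwrite("pics/t2.png",snapshot("top")); print(state()["time_s"])
im=cv2.imread("pics/t2.png")
for t in(125,140): print(seebar(im,(223,158,312,222),thr=t))
cv2.imwrite("pics/c2.png",cv2.resize(im[115:240,195:355],(800,600),interpolation=cv2.INTER_NEAREST))
E
```

```text
False [-1.   1.9  0.9]
20.7083
(array([-82.3980484,   6.1818161]), np.float32(30.847078), [31.733301162719727, 231.10557556152344])
(array([-82.25366974,   6.32429504]), np.float32(30.846655), [30.997264862060547, 227.78463745117188])
```

View pics/c2.png

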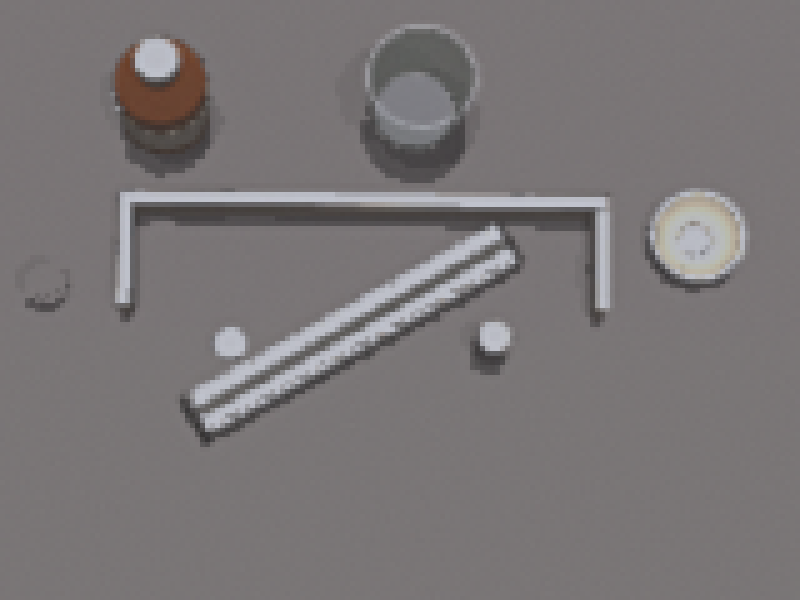

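The right end is behind the post at bay (−21, −97), with the left end still outside at (−144, 109). I'll swing to 20°, slide a further 20 mm along the bar to clear the left cheek, swing to 0° and seat it.

```bash
cat > a2.py <<'E'
from h import *
def up(): p=state()["eef_pos"]; move_l([*p[:2],.11])
def swing(c,f0,f1,N,s=-25,r=85):
    piv=tool(c,f0,r,0); at=lambda f,d=24.5: tool(piv-r*un(f)[0],f,s,d)
    grip(.092); reach(P3(at(f0,45),.11),Q(f0)); move_l(P3(at(f0,45))); move_l(P3(at(f0,27)))
    for f in np.linspace(f0,f1,N+1)[1:]: move_l(P3(at(f)),Q(f),max_speed=.06,max_force=25)
    return piv-r*un(f1)[0]
im=cv2.imread("pics/t2.png"); c,f,_=seebar(im,(223,158,312,222))
c=swing(c,f,20,3); move_l(P3(tool(c,20,-25,40))); up(); print(c,state()["time_s"])
grip(0.); q=Q(20-90); reach(P3(tool(c,20,-150,0),.11),q); move_l(P3(tool(c,20,-150,0)))
print(move_l(P3(tool(c,20,-129.5+18,0)),max_speed=.06,max_force=20),state()["time_s"])
move_l(P3(tool(c,20,-135,0))); up()
reach([.3,.36,.25],Q(0)); im=snapshot("top"); cv2.imwrite("pics/t3.png",im); print(state()["time_s"])
for t in(125,140): print(seebar(im,(223,160,312,222),thr=t))
E
python3 a2.py
```

```text
[-67.75427596  13.16123391] 26.7583
False 31.0167
33.625
(array([-56.05369186, -19.5499649 ]), np.float32(19.907797), [31.360820770263672, 203.07200622558594])
(array([-56.06326294, -18.73760986]), np.float32(19.785425), [30.450658798217773, 201.5941162109375])
```

The fit was cut short by my cover mask (203 mm long instead of 230). Anchored at its right end, it gives the bar centre (−60.7, −6.5), as predicted. Now the final swing and seating.

```bash
sed -n '1,8p' a2.py > a3.py; cat >> a3.py <<'E'
c=np.array([-60.7,-6.5]); f=19.9
c=swing(c,f,0,3); print(c,state()["time_s"])
t=tool([-13.5,c[1]],0,0,24.5)   # press through to the wall, centred
p=tool(c,0,-10,30); move_l(P3(p)); 
print(move_l(P3([t[0],p[1]]),max_speed=.05,max_force=12),w2b(state()["eef_pos"]),state()["wrist_force"].round(1))
p=w2b(state()["eef_pos"]); move_l(P3([p[0]-9,p[1]])); up()
reach([.3,.36,.25],Q(0)); im=snapshot("top"); cv2.imwrite("pics/t4.png",im); print(state()["time_s"],state()["wrist_force"].round(1))
for t in(125,140): print(seebar(im,(225,158,312,181),cover=False,thr=t))
cv2.imwrite("pics/c4.png",cv2.resize(im[115:240,195:355],(800,600),interpolation=cv2.INTER_NEAREST))
E
python3 a3.py
```

```text
[-31.76773823  -1.4244908 ] 39.075
True [-39.85139831   9.20631124] [-0.1  0.6 -0.2]
42.8 [ 0.5 -0.3 -0.9]
(array([-16.81941414,   0.34374237]), np.float32(-0.39022797), [28.464181900024414, 227.20269775390625])
(array([-16.52416039,   0.3388443 ]), np.float32(-0.35665914), [27.74050521850586, 227.19691467285156])
```

View pics/c4.png

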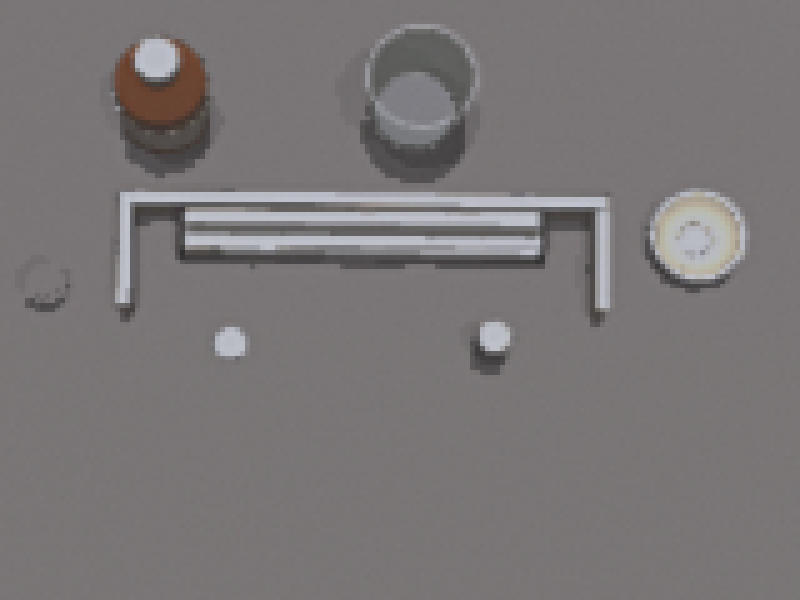

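The bar lies against the back wall (crop 180–545, 235), between the cheeks. The stop by contact put its mid-line at x ≈ −15.3 mm and the image fit says −16.7 mm; −15 is seated. The bystanders in the crop are unmoved and the robot is clear.

```bash
python3 -c "
from plant import *
close_job(); print(state()['time_s'])"
```

```text
the job is handed in; nothing more can be done
the job is handed in; nothing more can be done
```

The bar is seated along the rack's back wall, between the two cheeks, and I handed the job in after about 43 s; no verdict is reported.

**What I did:**
1. Pushed the bar's near side with the open fingertips until it stood at about 31°.
2. Pushed its left end face with the closed fingers so the right end went in behind the post. The image put that end at bay x ≈ −21 mm, with the left end still outside at ≈ −144 mm.
3. Turned it to 20°, slid it about 18 mm further along its length, swung it parallel to the wall and pressed it in until the force stop tripped.

**Last checks:**
- **Seating:** the force stop puts the bar's mid-line at x ≈ −15.3 mm and the top-camera fit at about −16.7 mm, against −15 mm for a seated bar. It is within about 0.4° of the wall and centred at y ≈ 0.
- **Other things:** the stopper, dish, amber bottle and beaker look unmoved in the final top view. I did not re-check the spatula, wrench and jar, which lie outside that crop, but the tool worked away from them.
- **Robot:** the arm was clear of everything at hand-in.

**Checks that disagreed:**
- One fit after the 20° slide came out 203 mm long instead of 230, because my mask for the cover clipped the bar. I anchored that fit at the right end instead, which matched the prediction.
- One wrist view before the first push could not show the rack, because the fingers were in the way.

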